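# Show a module to the end camera, then slide it to the click stop under the microscope

### The arm

A 6-joint arm with a two-finger parallel gripper is mounted at the origin on the work surface. World frame = base frame: x ahead of the robot, y to its left, z up, the work surface at z = 0. Lengths are in m, angles in rad, forces in N, time in s.
With the tool pointing down it reaches from about 0.2 to 0.875 m from the base axis. Payload 3.4 kg.
Tool frame: the origin (TCP) lies on the centre line of the jaws, within the pads' length; the fingertips stand 19 mm ahead of it and the grasp point (between the pads) is the TCP; z points along the fingers, y is the line along which they close (so a half turn about z gives the same grasp; the last joint's range is limited). The gripper opens to 94 mm and grips with 3 to 60 N. Pads are 16 mm wide; open, the fingers measure 119 mm over their backs; the gripper's body (75 mm by 177 mm) begins 78 mm behind the grasp point.
Start: joints at [-1.332, 0.276, 1.505, -0, 1.361, -0.121], TCP at [0.202, -0.538, 0.224] pointing down, gripper open.
Joint ranges: [-2.89, 2.89], [-0.75, 2.08], [0.22, 2.7], [-1.18, 4.32], [0.11, 2.71], [-2.7, 2.7]. Speed limits (rad/s): [2.57, 2.57, 3.14, 3.14, 3.14, 3.14].

### API

Orientations are given as a rotation vector (axis times angle).
In Python, from bench import env, imaging gives the robot as it stands.
- The arm moves only by the tool jog_arm, never from a script. Its argument "plan" is a list that holds one entry, the list of rows, each a list of 7 numbers: the shift along the tool's x, y, z scaled (see below), then the turn, a rotation vector about the tool's x, y, z scaled (see below), then the opening, from -1 (shut) to 1 (fully open), so that 0 is half open. In form: [[[tx, ty, tz, rx, ry, rz, gripper], ...]]. A call has 1 to 10 rows; each row is the pose to reach, as a shift and turn from the pose commanded when the call began, along the tool's axes at that moment, turning the shorter way round; what a row does not reach only later rows make up. The controller multiplies each number of a shift by 150 mm and each number of a turn by 180 degrees. A row lasts 1/10 s, in which the tool goes at most 50 mm and 8.59 degrees, less where a joint would pass 70% of its speed; a pose out of reach is approached as far as the arm can. A call with a number of a shift or a turn outside -1 to 1 is refused whole. A call with a gripper value outside its range is refused whole. The fingers move at their own pace and stop on an object; "newtons" is the grip in N (left out, the last holds). Time passes only in rows, so rows that repeat a pose let the fingers close. It gives the time, the measured TCP pose, the force, the opening and the grip force at its end, in the units of the state.
- env.get_state(): the state, without advancing time (a new reading comes with each control period).
- imaging.get_image(name): name is "scene" or "top"; returns the picture (384x512x3 uint8, red, green, blue); there is no depth.
- imaging.calibration(name): a dict with "fx", "fy", "cx", "cy" (pixels), "k1" (the pictures are not rectified: a ray, as slopes to the right and down, at radius r is drawn at 1 + k1 r^2 times it, then the intrinsics apply), "R" (3x3) and "t" (3): a world point X has camera coordinates R X + t. Camera axes: x right, y down, z forward; pixel columns grow to the right and rows downward; lengths in m; the calibration is good to about 2 mm. A picture is of the moment at which its call begins. calibration takes no time and is no camera call.
- env.job_done(): hands the job in; it is judged then, once.
The state is a dict: "t": time; "q": joint angles; "qd": joint speeds; "joint_efforts": joint torques, N m; "position": TCP position; "tool_rot": TCP orientation; "contact_force": force on the tool from outside, world axes, zero at the start; "torque": the same for the moment, N m; "width": finger opening in m; "grasp_force": force on a finger pad.
Only numpy, scipy, OpenCV 4.12 (cv2) and the standard library are available. Lean on these libraries where they do the work, as an engineer would, in place of code of your own. Each camera call takes 0.05 s, during which the arm holds its last target. There are 200 camera calls.

### The job

Hold the silver module up level about 10 cm in front of the end camera's lens and square to it, still for a second, first with its brass coax end facing the lens and then, turned half round, with its black header end. Then set it down, without dropping it, fully home in the white nest on the blue carriage (either way round) and let go of it. Finally take the red knob between the fingers and slide the carriage under the microscope until you feel the spring ball drop into its notch; finish there, still gripping the knob with the ball in the notch, leaving the other things on the bench where they are.

Things in the scene. Friction and masses are not known exactly. Their poses are not given: they have to be found in the camera images.
- module: part to inspect: bare silver die-cast box 72 x 42 x 32 mm, 105 to 190 g, yellow sticker on top, standing on the green mat in any yaw. Origin: centre of its underside, z up. x: along its length to the brass coax connector (8 mm diameter, sticks out 11 mm mid +x end); black header (22 wide, 10 high, sticks out 7 mm) mid -x end. Grip the smooth long sides, 42 mm apart
- coax_end (a point): centre of the module's +x end face, 36 mm along x and 16 mm above its underside; the brass connector stands out from here
- header_end (a point): centre of the module's -x end face, 36 mm along -x and 16 mm above its underside; the black header stands out from here
- lens (a point): front glass of the fixed end camera (white 44 mm cube, black lens, lamp ring 62 mm across, on a post with a round 88 mm foot), 165 mm above the table, right back of the bench. y: viewing direction, level, between bench +y and -x; z up. Sharp for an end face square to the view (within 0.2 rad), 70 to 140 mm from the glass along y and within 20 mm of the axis in x and z
- carriage (a joint): travel of the blue carriage (plate 110 x 190 mm, top 44 mm above the table) on two steel rails, m: 0 at the loading end, growing towards the microscope, 0.18 at the far end stop. Starts between 0 and 0.015, friction 1.5 N, stays where left. The notch lies somewhere between 0.12 and 0.15: the bar is clamped by hand and its place is not given, so feel for it
- ball (a joint): 10 mm spring ball on the carriage (dark holder on the plate, 75 mm from the nest centre towards the knob), running on the steel index bar, m: about 0.0024 on the bar's plain face, about 0 when fully in the 10 mm wide V notch, 0.0014 at 2 mm off its centre. Sliding takes 1 to 2 N; in the notch the ball draws the carriage to the centre (about 8 N); with the knob let go it centres itself
- nest: white locator on the carriage: four L corners, 7 mm high with flared lips up to 15 mm, round a 75 x 45 mm place (1.5 mm clear each side), open mid-side for fingers and connectors. Origin: centre, on the plate where the module's underside rests, 44 mm above the table. y: slide direction towards the microscope and long direction of the place; knob on the -y side. Seated, the module's x is along nest +y or -y
- knob: red round knob on the carriage: 20 mm diameter grip, 46 mm high, standing on the plate 115 mm from the nest centre on its -y side. Origin: centre of its foot, 44 mm above the table; axes as the nest's
- knob_grip (a point): middle of the knob's grip, on its axis, 31 mm above the plate (75 mm above the table); the parallel grip part runs from 60 to 88 mm above the table
- microscope: inspection microscope on a post on the station's far side (+x of the nest), 330 mm high. Its barrel (42 mm diameter, lower end 134 mm above the table) hangs over the rails at this origin's x and y, over where the nest stops; keep hand and module clear of it. Origin: on the base plate under the barrel's axis, 16 mm above the table; y along the slide. Fixed
- reject: red painted box of the same size, not to be touched; leave it
- tape_a: cream tape roll, 100 mm diameter, 24 mm high, bystander
- mouse: white mouse 105 x 60 x 32 mm, bystander
- power_bank: dark power bank 140 x 68 x 22 mm, bystander
- marker: white marker pen with red cap, 125 x 11 mm, bystander
Mind the look-alikes: they are no part of the job. What is shaped like the module but orange or turquoise is not meant.

How it is judged:
On the way, in this order (a step that is already met when the one before it is completed fails the run):
1. the module is held up still with its brass coax end square to the end camera's lens (y of coax_end in the frame of lens between 0.06 and 0.15 m and x of coax_end in the frame of lens between -0.025 and 0.025 m and z of coax_end in the frame of lens between -0.025 and 0.025 m and x of lens in the frame of module above 0.05 m and angle between the x axis of module and the y axis of lens, either way round below 0.25 rad and linear speed of module below 0.03 m/s and contact force between the fingers and module above 1 N), for 0.4 s.
2. the module is held up still with its black header end square to the end camera's lens (y of header_end in the frame of lens between 0.06 and 0.15 m and x of header_end in the frame of lens between -0.025 and 0.025 m and z of header_end in the frame of lens between -0.025 and 0.025 m and x of lens in the frame of module below -0.05 m and angle between the x axis of module and the y axis of lens, either way round below 0.25 rad and linear speed of module below 0.03 m/s and contact force between the fingers and module above 1 N), for 0.4 s.
3. the module sits in the nest and has been let go (x of module in the frame of nest between -0.003 and 0.003 m and y of module in the frame of nest between -0.003 and 0.003 m and z of module in the frame of nest between -0.003 and 0.003 m and angle between module's own z axis and vertical below 0.08 rad and angle between the x axis of module and the y axis of nest, either way round below 0.08 rad and contact force between the fingers and module below 0.05 N), for 0.2 s.
4. the knob is gripped and the ball has dropped into the notch (value of joint ball below 0.0014 m and value of joint carriage between 0.11 and 0.16 m and velocity of joint carriage between -0.01 and 0.01 m/s and contact force between the fingers and knob above 2 N and distance between the grasp point and knob_grip below 0.03 m), for 0.2 s.
At the end, for the whole second after the job is handed in: Module in the nest within 3 mm and 0.08 rad, either way round, not touched by the fingers; ball in the notch (joint ball under 0.0014, carriage at 0.11 to 0.16 and still); fingers on the knob with over 2 N, its grip within 30 mm of the middle of the pads (all of step 3 and all of step 4); the arm keeps its last pose, push and grip.
It fails at once if the module is let fall (moving faster than 0.45 m/s with no finger on it) (contact force between the fingers and module below 0.05 N and linear speed of module above 0.45 m/s).
It fails at once if another thing on the bench is pushed more than 30 mm from its place (distance of any of reject, tape_a, mouse, power_bank, marker from where it was at the start of the episode above 0.03 m).
It also fails if it takes over 64 s, if anything falls off the work surface, if the arm or the gripper's body presses on something with over 40 N, if the wrist force passes 120 N, or if a joint passes its speed limit or range.

## Working session

There is one attempt and no reset: what is moved stays moved. The work goes in short steps, Python scripts to look and compute and a tool call to move; the robot and the scene stay as the last step left them, time stands still between calls to the robot, and variables do not carry over. Pictures are saved under pics/ and viewed, at most 10 in all, crops included, and the job is handed in when it is done.

Besides the shell and the picture viewer there is one more tool, called as a command line: name --argument value ..., lists and objects as JSON in quotes. jog_arm: Moves the arm, as the interface text tells. Shifts and turns lie within -1 to 1; 1 stands for 150 mm of shift or 180 degrees of turn. Its arguments: {"type":"object","properties":{"plan":{"type":"array"},"newtons":{"type":"number"}},"required":["plan"]}

```bash
ls; mkdir -p pics
python3 - <<'E'
from bench import env, imaging
import cv2
for n in("scene","top"):
    cv2.imwrite(f"pics/{n}0.png",cv2.resize(imaging.get_image(n)[:,:,::-1],(800,600),interpolation=cv2.INTER_CUBIC))
    c=imaging.calibration(n);print(n,c)
print(env.get_state())
E
```

```text
pics
scene {'fx': 417.75828191646923, 'fy': 417.75828191646923, 'cx': 253.5790371864282, 'cy': 191.30314266816976, 'k1': 0.005438578433535324, 'R': array([[ 0.39764078,  0.91754023,  0.00131839],
       [ 0.70167913, -0.3031651 , -0.64477696],
       [-0.59120911,  0.2573147 , -0.76436964]]), 't': array([-0.11208283, -0.27082433,  1.6382465 ])}
top {'fx': 422.6257497879444, 'fy': 422.6257497879444, 'cx': 253.87093971329446, 'cy': 183.72201724049285, 'k1': -0.1573694485203242, 'R': array([[ 1.09192751e-02, -9.99940369e-01, -1.64291710e-04],
       [-9.97776210e-01, -1.08848385e-02, -6.57583056e-02],
       [ 6.57525961e-02,  8.81959391e-04, -9.97835567e-01]]), 't': array([-0.06485681,  0.45026676,  1.53943555])}
{'t': 0.1, 'q': array([-1.33198532e+00,  2.76523491e-01,  1.50596084e+00, -2.08456003e-05,
        1.36068160e+00, -1.20991490e-01]), 'qd': array([-0.00143019, -0.00194347, -0.00322491,  0.00064148, -0.00049369,
       -0.00023701]), 'joint_efforts': array([ 2.07797333e-03, -4.05456269e+01, -2.37779009e+01,  7.04252464e-02,
        2.99012242e-02, -3.54778581e-05]), 'position': array([ 0.20233592, -0.53774042,  0.22371413]), 'tool_rot': array([-3.08934639e+00, -5.61858702e-01,  1.77374420e-04]), 'contact_force': array([0.13823527, 0.25061719, 0.63378458]), 'torque': array([-0.02268201,  0.02139112,  0.02220487]), 'grasp_force': 0.0, 'width': 0.09380238473722545}
```

View pics/scene0.png

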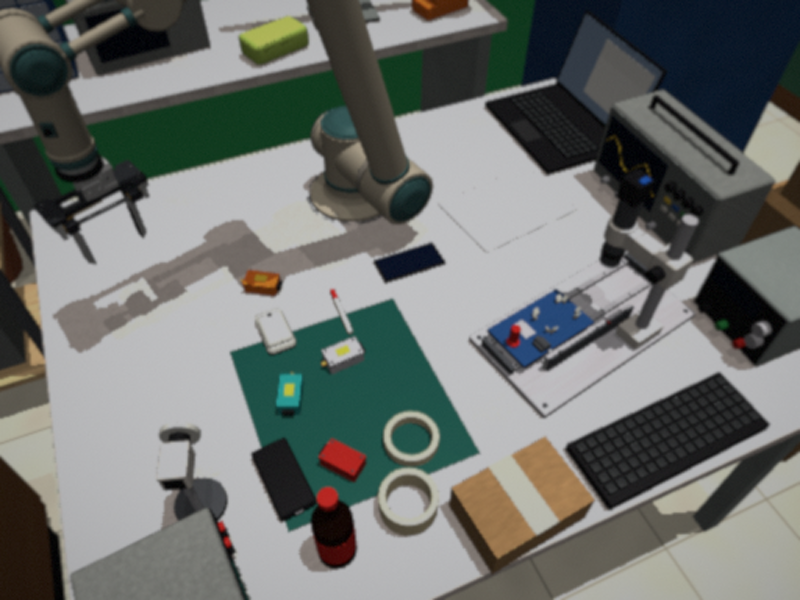

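View pics/top0.png

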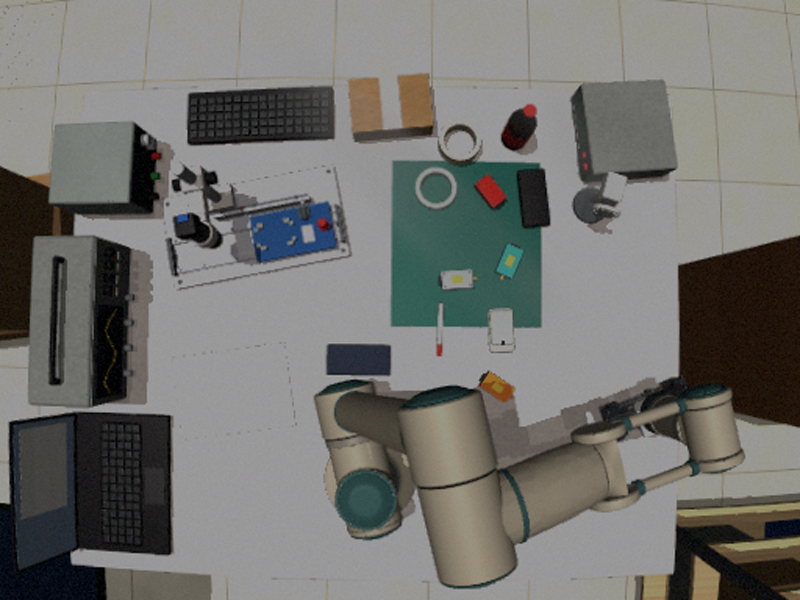

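The scene view shows the module at (343,352), brass end to the left. In the top view it is at (457,279) with the brass to the right. The carriage is at (295,232), the knob at (323,224), the barrel at (205,235) and the end camera at (605,200). Next I'll take close crops with a pixel grid.

```bash
cat > h.py <<'E'
import numpy as np, cv2
from bench import env, imaging
from scipy.spatial.transform import Rotation as Ro
def ray(n,uv):
    c=imaging.calibration(n)
    K=np.array([[c['fx'],0,c['cx']],[0,c['fy'],c['cy']],[0,0,1]])
    p=cv2.undistortPoints(np.array([[uv]],float),K,np.array([c['k1'],0,0,0.]))[0,0]
    d=c['R'].T@np.array([p[0],p[1],1]); o=-c['R'].T@c['t']
    return o,d/np.linalg.norm(d)
def atz(n,uv,z):
    o,d=ray(n,uv); return o+d*(z-o[2])/d[2]
def tri(uvs,uvt):
    o1,d1=ray('scene',uvs);o2,d2=ray('top',uvt)
    s=np.linalg.lstsq(np.c_[d1,-d2],o2-o1,rcond=None)[0]
    a,b=o1+s[0]*d1,o2+s[1]*d2
    return (a+b)/2,np.linalg.norm(a-b)
def proj(n,X):
    c=imaging.calibration(n);p=c['R']@np.asarray(X)+c['t'];s=p[:2]/p[2];s=s*(1+c['k1']*(s@s))
    return np.array([c['fx']*s[0]+c['cx'],c['fy']*s[1]+c['cy']])
def crop(n,im,u0,v0,w,h,W,H,g=10):
    a=cv2.resize(im[v0:v0+h,u0:u0+w,::-1],(W,H),interpolation=cv2.INTER_CUBIC)
    for u in range(u0-u0%g+g,u0+w,g):
        x=int((u-u0)*W/w);cv2.line(a,(x,0),(x,5),(255,0,255),1);cv2.putText(a,str(u),(x-8,14),0,.3,(255,0,255),1)
    for v in range(v0-v0%g+g,v0+h,g):
        y=int((v-v0)*H/h);cv2.line(a,(0,y),(5,y),(255,0,255),1);cv2.putText(a,str(v),(6,y+3),0,.3,(255,0,255),1)
    return a
def mosaic(name,parts,ims=None):
    ims=ims or {n:imaging.get_image(n) for n in {p[0] for p in parts}}
    c=[crop(p[0],ims[p[0]],*p[1:],400,300) for p in parts]
    cv2.imwrite(name,np.vstack([np.hstack(c[:2]),np.hstack(c[2:])]))
E
python3 - <<'E'
from h import *
mosaic("pics/m1.png",[("top",270,158,60,45),("top",360,105,60,45),("scene",195,205,60,45),("scene",90,265,80,60)])
mosaic("pics/m2.png",[("top",155,120,72,54),("top",100,90,80,60),("scene",295,175,100,75),("scene",360,100,100,75)])
E
```

```text
(no output)
```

View pics/m1.png

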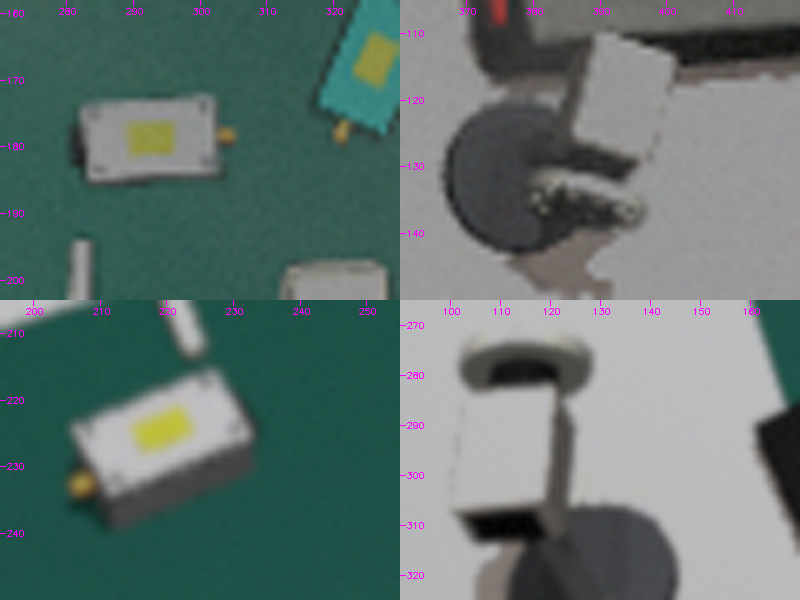

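View pics/m2.png

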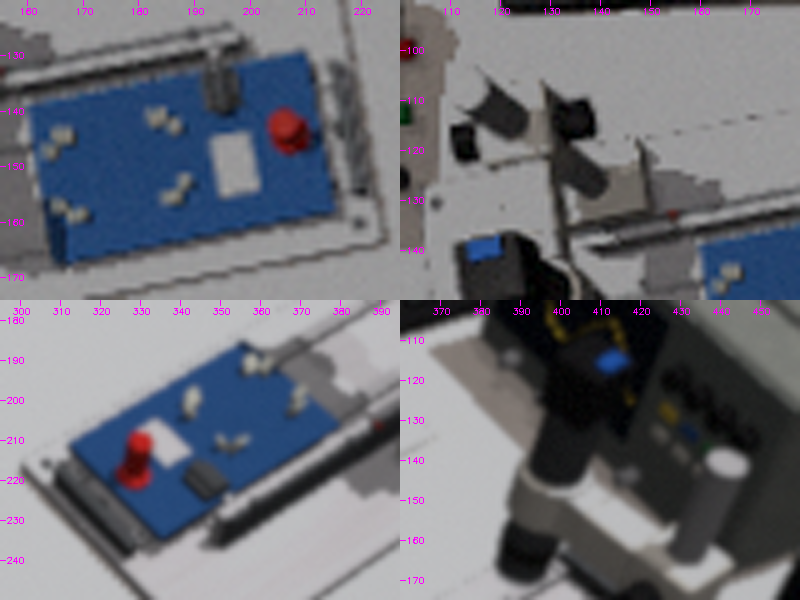

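m1 shows the module's top-face corners in the top view at about (282,173.4), (302,172.5), (303,183.8) and (283.2,185.3). In the scene view they are (205.8,223.8), (226.5,215.5), (232.9,224.5) and (211.5,234.2). The end-camera ring is at top (388,135) and scene (115,277). m2 shows the plate, the four L corners and the knob. Next step is to turn these into poses.

Run:
```python
from h import *
from scipy.optimize import least_squares
def fit(pts,obs,x0,z,free=False):
    def X(p): 
        c,s=np.cos(p[2]),np.sin(p[2]); return [np.array([p[0]+c*a-s*b,p[1]+s*a+c*b,z+h]) for a,b,h in pts]
    f=lambda p:np.concatenate([np.subtract(proj(n,x),o) for n in obs for x,o in zip(X(p),obs[n])])
    r=least_squares(f,x0);return r.x,np.abs(r.fun).reshape(-1,2).round(1).tolist()
# module: header->coax = -y ; corners: +x left.. world
a,b=.036,.021
top=[(282,173.4),(302,172.5),(303,183.8),(283.2,185.3)]  # far-left(header,world+x), coax+x, coax-x, header-x
# module x=-Y world => module y = +X world
pts=[(-a,b,.032),(a,b,.032),(a,-b,.032),(-a,-b,.032)]
# scene: image right ~ +x.4+.917y ; corner map: header far etc
sc=[(232.9,224.5),(211.5,234.2),(205.8,223.8),(226.5,215.5)]
for z in(0,.002,.004):print('mod',z,*fit(pts,{'top':top,'scene':sc},[.45,-.1,-1.57],z))
for z in(0,.002):print('modtop',z,fit(pts,{'top':top},[.45,-.1,-1.57],z)[0],fit(pts,{'scene':sc},[.45,-.1,-1.57],z)[0])
# plate, slide dir ~ +Y (image left): nest y=+Y -> x=+X ; pts in nest-like frame; pose yaw 
P=[(.055,-.095,.044),(-.055,-.095,.044),(.055,.095,.044),(-.055,.095,.044)]
pt=[(209.9,129.4),(214.9,158.2),(160,138.9),(166.2,167.7)]
ps=[(336.25,235),(312.5,211.25),(380,206),(355.75,185.5)]
print('plate',*fit(P,{'top':pt,'scene':ps},[.5,.3,0],0))
print('plate t',fit(P,{'top':pt},[.5,.3,0],0)[0],'s',fit(P,{'scene':ps},[.5,.3,0],0)[0])
print('knobtop',tri((330,209.3),(206.7,142)),atz('top',(206.7,142),.09),atz('scene',(330,209.3),.09))
# L corners by segmentation inside plate hull
for n,q,o in(('top',pt,[0,1,3,2]),('scene',ps,[0,1,3,2])):
    im=imaging.get_image(n).astype(int);m=np.zeros(im.shape[:2],np.uint8)
    cv2.fillConvexPoly(m,np.array([q[i] for i in o]).round().astype(int),255)
    w=((im[:,:,0]>90)&(im[:,:,1]>85)&(m>0)).astype(np.uint8)
    k,l,st,c=cv2.connectedComponentsWithStats(w,connectivity=8)
    for i in range(1,k):
        if st[i,4]>2:print(n,st[i,4],c[i].round(1),atz(n,c[i],.051).round(4))
print('ring',tri((115,277.4),(388,135)),'foot',atz('top',(377,131),0),atz('scene',(90+(595-400)/5,265+(590-300)/5),0))
for n,q in(('top',[(390,109.8),(401.7,114.3),(395.2,129),(385.5,124.5)]),('scene',[(102,283),(123.6,282),(119.6,308),(100.4,307.4)])):
    print('cube',n,[atz(n,u,.187)[:2].round(3) for u in q])
```

```text
mod 0 [ 0.47201259 -0.19925027 -1.48473363] [[0.1, 0.3], [0.5, 0.9], [0.6, 0.7], [0.4, 0.8], [0.7, 0.2], [0.6, 0.7], [0.6, 0.3], [0.3, 0.9]]
mod 0.002 [ 0.47260047 -0.19936007 -1.48454592] [[0.1, 0.5], [0.4, 1.1], [0.5, 0.9], [0.3, 1.0], [0.6, 0.4], [0.7, 0.9], [0.7, 0.5], [0.3, 1.1]]
mod 0.004 [ 0.4731884  -0.19946988 -1.484357  ] [[0.0, 0.7], [0.3, 1.3], [0.4, 1.1], [0.3, 1.2], [0.6, 0.7], [0.7, 1.1], [0.7, 0.7], [0.2, 1.3]]
modtop 0 [ 0.46953473 -0.20075627 -1.49231771] [ 0.47447406 -0.19837246 -1.47818654]
modtop 0.002 [ 0.46937742 -0.20057465 -1.49231344] [ 0.47586416 -0.19875709 -1.47804745]
plate [0.58011544 0.18496928 0.2095504 ] [[0.1, 2.0], [0.5, 1.6], [0.8, 1.1], [1.7, 0.7], [1.1, 0.7], [1.5, 0.8], [0.1, 0.7], [0.6, 1.7]]
plate t [0.57520383 0.1829928  0.20243453] s [0.58428447 0.18546446 0.2142589 ]
knobtop (array([0.59322342, 0.1106691 , 0.08998767]), np.float64(0.005208172166971508)) [0.59196549 0.10833949 0.09      ] [0.59413044 0.11317584 0.09      ]
top 13 [183.7 140.9] [0.6018 0.197  0.051 ]
top 14 [165.1 144.7] [0.5875 0.265  0.051 ]
top 84 [196.7 149.2] [0.5719 0.1486 0.051 ]
top 13 [186.4 153.8] [0.5547 0.1859 0.051 ]
top 10 [167.  157.7] [0.5399 0.2567 0.051 ]
scene 25 [358.4 190.4] [0.5396 0.2562 0.051 ]
scene 26 [342.6 199.6] [0.5522 0.1897 0.051 ]
scene 18 [369.3 199.3] [0.5845 0.2678 0.051 ]
scene 91 [335.7 210.1] [0.58   0.1482 0.051 ]
scene 4 [350.  209.5] [0.5954 0.19   0.051 ]
scene 6 [355.  209.5] [0.6015 0.2043 0.051 ]
scene 8 [352. 224.] [0.6451 0.1661 0.051 ]
ring (array([ 0.6131874 , -0.51403569,  0.16367847]), np.float64(0.00410612266560468)) foot [ 0.65812029 -0.52633345  0.        ] [ 0.65894481 -0.52497223  0.        ]
cube top [array([ 0.695, -0.518]), array([ 0.681, -0.559]), array([ 0.63 , -0.534]), array([ 0.644, -0.501])]
cube scene [array([ 0.632, -0.54 ]), array([ 0.649, -0.493]), array([ 0.71 , -0.515]), array([ 0.692, -0.555])]
```

```bash
cat >> h.py <<'E'
def pose(s=None):
    s=s or env.get_state();R=Ro.from_rotvec(s['tool_rot']).as_matrix()
    return s['position'],R
def steps(wps,start=None):
    """wps: (x,y,z,psi) world, tool down, psi=yaw of tool y; prints row numbers per call"""
    p,R=start or pose()
    for x,y,z,a in wps:
        ey=np.array([np.cos(a),np.sin(a),0]);ez=np.array([0,0,-1.]);G=np.c_[np.cross(ey,ez),ey,ez]
        d=R.T@(np.array([x,y,z])-p)/.15;r=Ro.from_matrix(R.T@G).as_rotvec()/np.pi
        print((x,y,z,a),'->',np.r_[d,r].round(3).tolist());p,R=np.array([x,y,z]),G
E
python3 - <<'E'
from h import *
print('tilt',pose()[1][:,2])
steps([(.295,-.445,.2,-.78),(.385,-.32,.17,-.35),(.472,-.20,.10,.086),(.472,-.2,.026,.086)])
E
```

```text
tilt [-4.81060598e-05  1.91294197e-04 -9.99999981e-01]
(0.295, -0.445, 0.2, -0.78) -> [0.796, -0.364, 0.162, -0.0, -0.0, -0.137]
(0.385, -0.32, 0.17, -0.35) -> [1.014, -0.16, 0.2, 0.0, 0.0, -0.137]
(0.472, -0.2, 0.1, 0.086) -> [0.95, 0.271, 0.467, 0.0, 0.0, -0.139]
(0.472, -0.2, 0.026, 0.086) -> [0.0, 0.0, 0.493, 0.0, 0.0, 0.0]
```

jog_arm --plan '[[[0.8, -0.36, 0.16, 0, 0, -0.137, 0.5], [0.8, -0.36, 0.16, 0, 0, -0.137, 0.5], [0.8, -0.36, 0.16, 0, 0, -0.137, 0.5], [0.8, -0.36, 0.16, 0, 0, -0.137, 0.5]]]'

```text
t: 0.8
position: [0.2977, -0.4417, 0.1997]
tool_rot: [-2.894, -1.216, -0.002]
contact_force: [0.2, -1.0, 0.1]
width: 0.0707
grasp_force: 0.0
```

jog_arm --plan '[[[1.0, -0.16, 0.2, 0, 0, -0.137, 0.5], [1.0, -0.16, 0.2, 0, 0, -0.137, 0.5], [1.0, -0.16, 0.2, 0, 0, -0.137, 0.5], [1.0, -0.16, 0.2, 0, 0, -0.137, 0.5]]]'

```text
t: 1.2
position: [0.3855, -0.318, 0.1697]
tool_rot: [-2.568, -1.805, -0.002]
contact_force: [-0.8, -0.6, 0.6]
width: 0.0708
grasp_force: 0.0
```

jog_arm --plan '[[[0.95, 0.27, 0.45, 0, 0, -0.139, 0.5], [0.95, 0.27, 0.45, 0, 0, -0.139, 0.5], [0.95, 0.27, 0.45, 0, 0, -0.139, 0.5], [0.95, 0.27, 0.45, 0, 0, -0.139, 0.5], [0.95, 0.27, 0.45, 0, 0, -0.139, 0.5]]]'

```text
t: 1.7
position: [0.4714, -0.202, 0.1023]
tool_rot: [-2.123, -2.315, 0.002]
contact_force: [-0.7, 0.0, 0.6]
width: 0.0706
grasp_force: 0.0
```

Run:
```python
from h import *
mosaic("pics/m3.png",[("top",262,150,80,60),("scene",185,185,80,60),("top",355,100,64,48),("scene",85,260,64,48)])
s=env.get_state();print(s['t'],s['position'],s['width'],s['contact_force'])
p,R=pose();print(np.arctan2(R[1,1],R[0,1]))
for n in('top','scene'):
  for k in(-1,1):print(n,proj(n,p+R@[0,k*.035,.019]).round(1))
steps([(.472,-.2,.026,.086)])
```

```text
1.8 [ 0.47124105 -0.20382927  0.10356286] 0.07078469292771493 [ 0.7625667   0.1323109  -0.10996992]
0.08468882309627832
top [295.6 187. ]
top [294.  167.2]
scene [211.1 205.7]
scene [221.1 222.3]
(0.472, -0.2, 0.026, 0.086) -> [0.026, 0.007, 0.517, 0.0, 0.001, -0.0]
```

View pics/m3.png

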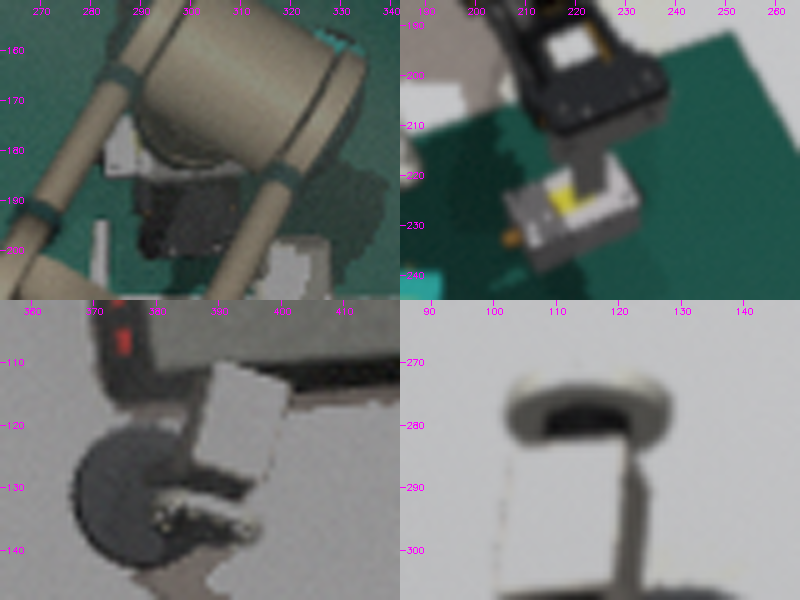

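The fingers straddle the module about at its middle: in the scene view the near fingertip is at (223,224) and the top-face centre at about (219,223). The end camera is unchanged. Lowering now.

jog_arm --plan '[[[0, 0, 0.5, 0, 0, 0, 0.5], [0, 0, 0.5, 0, 0, 0, 0.5], [0, 0, 0.5, 0, 0, 0, 0.5], [0, 0, 0.5, 0, 0, 0, 0.5], [0, 0, 0.5, 0, 0, 0, -0.3], [0, 0, 0.5, 0, 0, 0, -0.3], [0, 0, 0.5, 0, 0, 0, -0.3], [0, 0, 0.5, 0, 0, 0, -0.3], [0, 0, 0.5, 0, 0, 0, -0.3]]]' --newtons 25

```text
t: 2.7
position: [0.4715, -0.2023, 0.0287]
tool_rot: [2.122, 2.315, -0.0]
contact_force: [-0.8, 0.1, 5.2]
width: 0.0416
grasp_force: 25.0
```

Run:
```python
from h import *
steps([(.4715,-.2023,.115,.086),(.475,-.29,.176,.46),(.48,-.38,.176,.85),(.485,-.468,.176,1.236)])
```

```text
(0.4715, -0.2023, 0.115, 0.086) -> [-0.001, 0.001, -0.575, 0.0, 0.0, 0.0]
(0.475, -0.29, 0.176, 0.46) -> [-0.585, -0.027, -0.407, 0.0, 0.0, -0.119]
(0.48, -0.38, 0.176, 0.85) -> [-0.552, -0.237, 0.0, 0.0, 0.0, -0.124]
(0.485, -0.468, 0.176, 1.236) -> [-0.412, -0.419, 0.0, 0.0, 0.0, -0.123]
```

jog_arm --plan '[[[0, 0, -0.2, 0, 0, 0, -0.3], [0, 0, -0.575, 0, 0, 0, -0.3], [0, 0, -0.575, 0, 0, 0, -0.3], [0, 0, -0.575, 0, 0, 0, -0.3]]]'

```text
t: 3.1
position: [0.4721, -0.2023, 0.1155]
tool_rot: [2.121, 2.313, 0.001]
contact_force: [0.2, 0.7, -1.9]
width: 0.0419
grasp_force: 25.0
```

jog_arm --plan '[[[-0.29, -0.01, -0.2, 0, 0, -0.04, -0.3], [-0.585, -0.027, -0.407, 0, 0, -0.119, -0.3], [-0.585, -0.027, -0.407, 0, 0, -0.119, -0.3], [-0.585, -0.027, -0.407, 0, 0, -0.119, -0.3]]]'

```text
t: 3.5
position: [0.4743, -0.2908, 0.174]
tool_rot: [-1.658, -2.666, -0.0]
contact_force: [-0.0, 0.0, -2.7]
width: 0.0416
grasp_force: 25.0
```

jog_arm --plan '[[[-0.28, -0.12, 0, 0, 0, -0.04, -0.3], [-0.552, -0.237, 0, 0, 0, -0.124, -0.3], [-0.552, -0.237, 0, 0, 0, -0.124, -0.3], [-0.552, -0.237, 0, 0, 0, -0.124, -0.3]]]'

```text
t: 3.9
position: [0.4784, -0.3785, 0.172]
tool_rot: [-1.111, -2.933, -0.005]
contact_force: [-0.3, -0.1, -2.3]
width: 0.0422
grasp_force: 25.0
```

jog_arm --plan '[[[-0.2, -0.2, 0, 0, 0, -0.04, -0.3], [-0.412, -0.419, 0, 0, 0, -0.123, -0.3], [-0.412, -0.419, 0, 0, 0, -0.123, -0.3], [-0.412, -0.419, 0, 0, 0, -0.123, -0.3], [-0.412, -0.419, 0, 0, 0, -0.123, -0.3]]]'

```text
t: 4.4
position: [0.4843, -0.4653, 0.1739]
tool_rot: [-0.528, -3.094, -0.005]
contact_force: [0.4, 1.4, -1.5]
width: 0.042
grasp_force: 25.0
```

Run:
```python
from h import *
mosaic("pics/m4.png",[("top",330,100,96,72),("scene",70,240,80,60),("top",340,115,64,48),("scene",40,200,160,120)])
s=env.get_state();print(s['t'],s['position'],s['width'],s['contact_force'])
p,R=pose();print(np.arctan2(R[1,1],R[0,1]))
```

```text
4.5 [ 0.48461903 -0.46567777  0.17479869] 0.04196081214738613 [ 0.51378405  0.35082819 -1.49839715]
1.2349725359219554
```

View pics/m4.png

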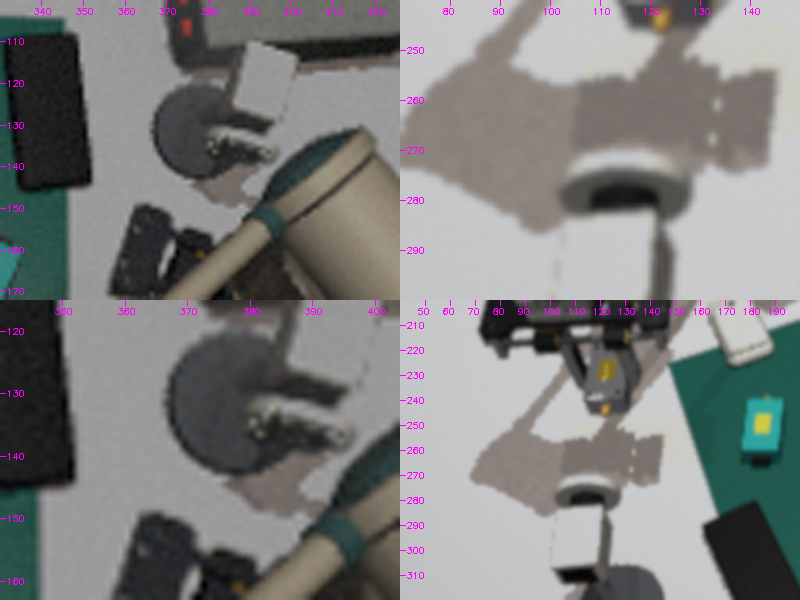

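In the scene view the module is held with its brass end at (121,244), pointing along the axis of the lens ring at (115,277). The offset is about 5 mm. I'll hold it still here.

jog_arm --plan '[[[0, 0, 0, 0, 0, 0, -0.3], [0, 0, 0, 0, 0, 0, -0.3], [0, 0, 0, 0, 0, 0, -0.3], [0, 0, 0, 0, 0, 0, -0.3], [0, 0, 0, 0, 0, 0, -0.3], [0, 0, 0, 0, 0, 0, -0.3], [0, 0, 0, 0, 0, 0, -0.3], [0, 0, 0, 0, 0, 0, -0.3], [0, 0, 0, 0, 0, 0, -0.3], [0, 0, 0, 0, 0, 0, -0.3]]]'

```text
t: 5.5
position: [0.4846, -0.4678, 0.1753]
tool_rot: [0.523, 3.098, -0.0]
contact_force: [0.1, 0.2, -1.7]
width: 0.0418
grasp_force: 25.0
```

Run:
```python
from h import *
p,R=pose();s=env.get_state();print(s['t'],p,R[:,2],np.arctan2(R[1,1],R[0,1]),s['q'],s['contact_force'],s['grasp_force'])
d=np.array([np.sin(1.236),-np.cos(1.236),0])
print('brass tip',proj('scene',p+.047*d-[0,0,.011]))
for th in(.25,.3,.35,.4): # cube top corners in top view, about foot centre
    v=np.array([-np.cos(th),np.sin(th),0]);w=np.array([v[1],-v[0],0]);C=np.array([.6585,-.5257,.187])
    print(th,[proj('top',C+.022*(a*v+b*w)).round(1).tolist() for a,b in((-1,-1),(-1,1),(1,1),(1,-1))])
im=imaging.get_image('top');g=im[104:132,380:406].astype(int).min(2)
m=(g>128).astype(np.uint8);k,l,st,c=cv2.connectedComponentsWithStats(m)
print('\n'.join(' '.join(f'{v:3d}' for v in r) for r in g))
```

```text
5.5 [ 0.48458434 -0.46779172  0.17526941] [ 6.53603022e-06 -4.74640998e-05 -9.99999999e-01] 1.2362287416845763 [-8.70974925e-01  4.51099399e-01  1.35498929e+00 -2.62957403e-05
  1.33546344e+00 -2.10719754e+00] [ 0.11583014  0.18042191 -1.69496114] 24.995658695697784
brass tip [119.5301566  246.07477823]
0.25 [[400.0, 116.1], [387.8, 112.6], [385.0, 124.9], [397.3, 128.4]]
0.3 [[400.3, 116.5], [388.2, 112.4], [384.8, 124.5], [396.9, 128.6]]
0.35 [[400.5, 116.9], [388.6, 112.2], [384.6, 124.1], [396.5, 128.8]]
0.4 [[400.7, 117.3], [389.0, 112.0], [384.4, 123.7], [396.1, 129.0]]
108 111 108 110 105 108 105 110 105 110 107 108 106 104 102 104 105 102 106 106 104 105 105 107 105 102
107 110 109 109 105 108 111 109 107 106 108 108 104 108 107 108 107 105 107 105 106 104 100 104 101 103
104 110 105 107 108 109 108 109 109 105 109 111 105 106 106 108 109 105 103 104 103 102 103 105 104 104
107 107 106 104 105 110 107 109 108 104 107 112 108 109 107 110 107 107 105 104 103 104 104 108 107 106
105 113 111 108 108 109 111 102 103 104 106 106 112 113 105 106 103 104 105 101 104 103 103  97  98  
[... 1694 characters left out ...]
 139 147 152 149 150 153 153 149 152 153 153 133 150 152 153 153 152 153 153
 54  52  56  65  60  60  75  97 103 119 140 149 149 152 149 151 152 146 135 152 151 151 152 151 155 151
 54  51  61  57  56  41  47  48  49  63  92 106 121 142 148 153 152 132 151 153 154 152 152 152 150 153
 46  51  47  48  44  41  45  40  42  42  44  49  69  92 106 121 134 121 147 152 154 152 151 152 152 152
 50  47  47  46  42  40  40  42  41  47  45  42  40  48  54  85 131 137 149 155 152 153 152 152 153 154
 67  77  93  97  97  72  59  57  42  48  42  46  41  42  76 122 148 153 152 154 154 150 153 153 150 152
 87 104 122 131 136 139 137 138 127 103  71  51  42  62 113 147 150 151 153 151 152 153 153 153 150 148
```

jog_arm --plan '[[[0, 0, 0, 0, 0, 0.45, -0.3], [0, 0, 0, 0, 0, 0.45, -0.3], [0, 0, 0, 0, 0, 0.45, -0.3], [0, 0, 0, 0, 0, 0.45, -0.3], [0, 0, 0, 0, 0, 0.45, -0.3], [0, 0, 0, 0, 0, 0.45, -0.3], [0, 0, 0, 0, 0, 0.45, -0.3], [0, 0, 0, 0, 0, 0.45, -0.3], [0, 0, 0, 0, 0, 0.45, -0.3], [0, 0, 0, 0, 0, 0.45, -0.3]]]'

```text
t: 6.55
position: [0.4846, -0.4678, 0.1753]
tool_rot: [2.414, 2.011, -0.0]
contact_force: [0.6, 0.3, -1.7]
width: 0.0418
grasp_force: 25.0
```

jog_arm --plan '[[[0, 0, 0, 0, 0, 0.45, -0.3], [0, 0, 0, 0, 0, 0.45, -0.3], [0, 0, 0, 0, 0, 0.45, -0.3], [0, 0, 0, 0, 0, 0.45, -0.3], [0, 0, 0, 0, 0, 0.45, -0.3], [0, 0, 0, 0, 0, 0.45, -0.3], [0, 0, 0, 0, 0, 0.45, -0.3], [0, 0, 0, 0, 0, 0.45, -0.3], [0, 0, 0, 0, 0, 0.45, -0.3], [0, 0, 0, 0, 0, 0.45, -0.3]]]'

```text
t: 7.55
position: [0.4846, -0.4678, 0.1753]
tool_rot: [3.141, -0.038, -0.0]
contact_force: [0.9, 0.4, -1.5]
width: 0.0417
grasp_force: 25.0
```

Run:
```python
from h import *
p,R=pose();s=env.get_state();print(s['t'],p,np.arctan2(R[1,1],R[0,1]),s['q'],s['contact_force'],s['grasp_force'])
steps([(.485,-.468,.1755,-1.895)])
```

```text
7.55 [ 0.48458939 -0.46776082  0.17525816] -1.5952092991042812 [-8.70919656e-01  4.51106772e-01  1.35500528e+00 -6.30244261e-05
  1.33548603e+00  7.24304338e-01] [ 0.89327615  0.38020718 -1.51980246] 24.994619339704514
(0.485, -0.468, 0.1755, -1.895) -> [0.003, 0.002, -0.002, 0.0, 0.0, 0.095]
```

Finish the turn, hold for over a second, then photograph.

jog_arm --plan '[[[0, 0, 0, 0, 0, 0.095, -0.3], [0, 0, 0, 0, 0, 0.095, -0.3], [0, 0, 0, 0, 0, 0.095, -0.3], [0, 0, 0, 0, 0, 0.095, -0.3], [0, 0, 0, 0, 0, 0.095, -0.3], [0, 0, 0, 0, 0, 0.095, -0.3], [0, 0, 0, 0, 0, 0.095, -0.3], [0, 0, 0, 0, 0, 0.095, -0.3], [0, 0, 0, 0, 0, 0.095, -0.3], [0, 0, 0, 0, 0, 0.095, -0.3]]]'

```text
t: 8.55
position: [0.4846, -0.4678, 0.1753]
tool_rot: [3.102, -0.498, 0.0]
contact_force: [-0.5, -0.7, -2.0]
width: 0.0417
grasp_force: 25.0
```

jog_arm --plan '[[[0, 0, 0, 0, 0, 0, -0.3], [0, 0, 0, 0, 0, 0, -0.3], [0, 0, 0, 0, 0, 0, -0.3], [0, 0, 0, 0, 0, 0, -0.3]]]'

```text
t: 8.95
position: [0.4846, -0.4677, 0.1753]
tool_rot: [3.102, -0.499, 0.0]
contact_force: [-0.6, 0.5, -1.8]
width: 0.0417
grasp_force: 25.0
```

Run:
```python
from h import *
im=imaging.get_image('scene')
cv2.imwrite('pics/m5.png',crop('scene',im,75,200,80,60,800,600))
p,R=pose();s=env.get_state();print(s['t'],p,np.arctan2(R[1,1],R[0,1]))
a=1.236;d=np.array([np.sin(a),-np.cos(a),0]);e=np.array([-d[1],d[0],0])
for i in(1,-1):
  for j in(1,-1): print(i,j,proj('scene',p+.036*i*d+.021*j*e+[0,0,.032-.027]).round(1),proj('scene',p+.036*i*d+.021*j*e+[0,0,-.027]).round(1))
steps([(.49,-.36,.19,-1.40),(.50,-.25,.19,-.95),(.52,-.12,.19,-.55),(.54,0.01,.19,-.2),(.56,.13,.19,.1),(.57,.227,.16,.207)])
```

```text
9.0 [ 0.48462596 -0.46777219  0.17529967] -1.88958223220012
1 1 [126.9 238.5] [129.7 245.3]
1 -1 [110.3 239.5] [113.4 246.4]
-1 1 [130.2 216. ] [132.8 223.1]
-1 -1 [114.2 217. ] [117.2 224. ]
(0.49, -0.36, 0.19, -1.4) -> [-0.191, -0.694, -0.098, 0.0, -0.0, -0.156]
(0.5, -0.25, 0.19, -0.95) -> [0.19, -0.711, 0.0, 0.0, 0.0, -0.143]
(0.52, -0.12, 0.19, -0.55) -> [0.613, -0.627, 0.0, 0.0, 0.0, -0.127]
(0.54, 0.01, 0.19, -0.2) -> [0.809, -0.339, 0.0, 0.0, 0.0, -0.111]
(0.56, 0.13, 0.19, 0.1) -> [0.811, -0.028, 0.0, 0.0, 0.0, -0.095]
(0.57, 0.227, 0.16, 0.207) -> [0.637, 0.131, 0.2, 0.0, 0.0, -0.034]
```

View pics/m5.png

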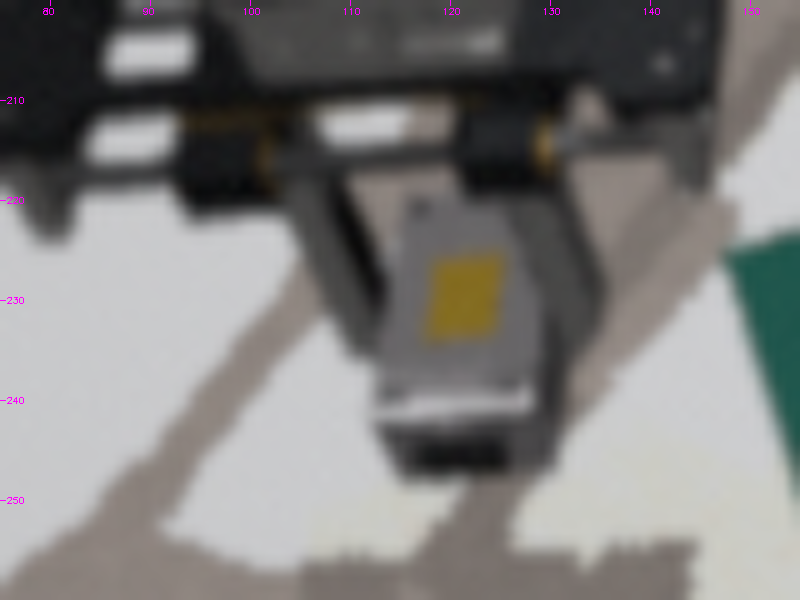

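The header end faces the lens, with its front top edge at (112,240.7)–(127.7,240.3). That puts the module centre about 4 mm from the TCP towards the header. Next I carry it to the nest.

jog_arm --plan '[[[-0.1, -0.3, -0.05, 0, 0, -0.04, -0.3], [-0.19, -0.69, -0.1, 0, 0, -0.156, -0.3], [-0.19, -0.69, -0.1, 0, 0, -0.156, -0.3], [-0.19, -0.69, -0.1, 0, 0, -0.156, -0.3], [-0.19, -0.69, -0.1, 0, 0, -0.156, -0.3]]]'

```text
t: 9.5
position: [0.4902, -0.3599, 0.1908]
tool_rot: [3.129, 0.27, 0.001]
contact_force: [1.3, 0.5, -2.8]
width: 0.0419
grasp_force: 25.0
```

jog_arm --plan '[[[0.1, -0.35, 0, 0, 0, -0.04, -0.3], [0.19, -0.71, 0, 0, 0, -0.143, -0.3], [0.19, -0.71, 0, 0, 0, -0.143, -0.3], [0.19, -0.71, 0, 0, 0, -0.143, -0.3]]]'

```text
t: 9.9
position: [0.4999, -0.2492, 0.1904]
tool_rot: [-2.991, -0.962, -0.0]
contact_force: [-1.2, -1.4, -2.1]
width: 0.0418
grasp_force: 25.0
```

jog_arm --plan '[[[0.3, -0.3, 0, 0, 0, -0.04, -0.3], [0.613, -0.627, 0, 0, 0, -0.127, -0.3], [0.613, -0.627, 0, 0, 0, -0.127, -0.3], [0.613, -0.627, 0, 0, 0, -0.127, -0.3]]]'

```text
t: 10.3
position: [0.5207, -0.1186, 0.1904]
tool_rot: [-2.741, -1.533, -0.002]
contact_force: [-0.2, 0.1, -1.6]
width: 0.042
grasp_force: 25.0
```

jog_arm --plan '[[[0.4, -0.17, 0, 0, 0, -0.04, -0.3], [0.809, -0.339, 0, 0, 0, -0.111, -0.3], [0.809, -0.339, 0, 0, 0, -0.111, -0.3], [0.809, -0.339, 0, 0, 0, -0.111, -0.3]]]'

```text
t: 10.7
position: [0.5416, 0.0109, 0.1902]
tool_rot: [2.435, 1.985, 0.002]
contact_force: [-0.5, -1.0, -2.4]
width: 0.0419
grasp_force: 25.0
```

Run:
```python
from h import *
p,R=pose();s=env.get_state();print(s['t'],p,np.arctan2(R[1,1],R[0,1]),s['contact_force'],s['width'])
print('post base',atz('top',(146.5,130),.016),'barrel',atz('scene',(391,167),.134),'barrel top cam',atz('top',(134,154),.134))
steps([(.56,.13,.19,.1),(.571,.223,.13,.207)])
```

```text
10.7 [0.54163726 0.01087062 0.19022788] -0.2030394122927208 [-0.54426989 -1.01100033 -2.37597124] 0.04192690124781349
post base [0.64864302 0.34546186 0.016     ] barrel [0.55191763 0.34824579 0.134     ] barrel top cam [0.54159553 0.35568622 0.134     ]
(0.56, 0.13, 0.19, 0.1) -> [0.803, -0.04, 0.002, 0.0, -0.0, -0.096]
(0.571, 0.223, 0.13, 0.207) -> [0.61, 0.135, 0.4, 0.0, 0.0, -0.034]
```

jog_arm --plan '[[[0.4, -0.02, 0, 0, 0, -0.04, -0.3], [0.8, -0.04, 0, 0, 0, -0.096, -0.3], [0.8, -0.04, 0, 0, 0, -0.096, -0.3], [0.8, -0.04, 0, 0, 0, -0.096, -0.3]]]'

```text
t: 11.1
position: [0.5601, 0.1282, 0.19]
tool_rot: [2.11, 2.326, 0.0]
contact_force: [0.3, -0.9, -1.1]
width: 0.0418
grasp_force: 25.0
```

jog_arm --plan '[[[0.3, 0.07, 0.2, 0, 0, -0.034, -0.3], [0.61, 0.135, 0.5, 0, 0, -0.034, -0.3], [0.61, 0.135, 0.5, 0, 0, -0.034, -0.3], [0.61, 0.135, 0.5, 0, 0, -0.034, -0.3], [0.61, 0.135, 0.5, 0, 0, -0.034, -0.3]]]'

```text
t: 11.6
position: [0.5705, 0.2188, 0.1156]
tool_rot: [1.983, 2.435, -0.002]
contact_force: [-0.3, -0.1, -1.1]
width: 0.0415
grasp_force: 25.0
```

Run:
```python
from h import *
ims={n:imaging.get_image(n) for n in('top','scene')}
cv2.imwrite('pics/m6.png',np.hstack([crop('top',ims['top'],145,115,72,108,400,600),crop('scene',ims['scene'],310,165,72,108,400,600)]))
p,R=pose();s=env.get_state();psi=np.arctan2(R[1,1],R[0,1]);print(s['t'],p,psi)
d=np.array([np.cos(psi-np.pi/2),np.sin(psi-np.pi/2),0]);e=np.array([-d[1],d[0],0])
for n in('top','scene'):
 for i in(1,-1):
  for j in(1,-1): print(n,i,j,*[proj(n,p+(.036*i-.004)*d+.021*j*e+[0,0,h]).round(1) for h in(.005,-.027)])
```

```text
11.7 [0.57092404 0.21908504 0.11677705] 0.2035538086557582
top 1 1 [181.7 138.6] [183.3 140.2]
top 1 -1 [183.9 150.4] [185.3 151.7]
top -1 1 [161.6 142.7] [163.5 144.1]
top -1 -1 [163.6 154.4] [165.5 155.6]
scene 1 1 [355.3 195.4] [353.3 202.1]
scene 1 -1 [345.5 186.6] [343.7 193.4]
scene -1 1 [372.6 184.9] [370.3 191.6]
scene -1 -1 [362.7 176.4] [360.6 183.3]
```

View pics/m6.png

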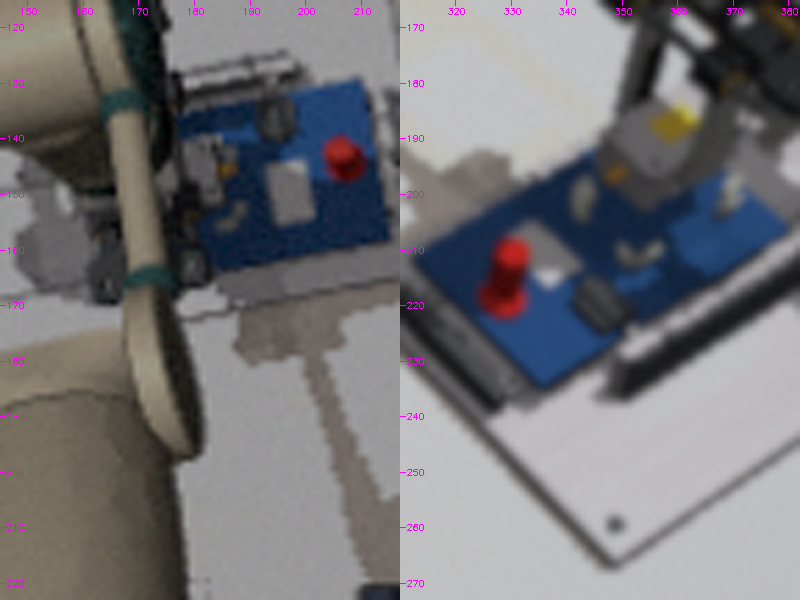

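In m6 the brass connector is at scene (348.3,195.7) and top (185.5,144.8), so the module centre is about 2.6 mm behind the TCP. It sits over the nest with its yaw matched. I'll line it up and lower it, watching the forces.

Run:
```python
from h import *
print(pose()[0]);steps([(.5702,.2234,.090,.207)])
```

```text
[0.57092404 0.21908504 0.11677705]
(0.5702, 0.2234, 0.09, 0.207) -> [0.029, 0.001, 0.178, 0.001, 0.0, -0.001]
```

jog_arm --plan '[[[0.015, 0, 0.08, 0, 0, 0, -0.3], [0.015, 0, 0.15, 0, 0, 0, -0.3], [0.015, 0, 0.15, 0, 0, 0, -0.3], [0.015, 0, 0.15, 0, 0, 0, -0.3], [0.015, 0, 0.15, 0, 0, 0, -0.3]]]'

```text
t: 12.2
position: [0.5694, 0.2233, 0.0929]
tool_rot: [1.981, 2.438, 0.0]
contact_force: [0.2, -1.2, -1.3]
width: 0.0416
grasp_force: 25.0
```

Run:
```python
from h import *
s=env.get_state();print(s['t'],s['position'],s['contact_force'])
steps([(.5702,.2234,.088,.207)])
```

```text
12.2 [0.5693713  0.22325924 0.09286947] [ 0.17670587 -1.17680019 -1.31077531]
(0.5702, 0.2234, 0.088, 0.207) -> [-0.0, 0.006, 0.032, 0.0, 0.0, -0.0]
```

Position is good. I'll lower slowly, reading the force after each small stage.

jog_arm --plan '[[[0, 0.004, 0.02, 0, 0, 0, -0.3], [0, 0.004, 0.035, 0, 0, 0, -0.3], [0, 0.004, 0.05, 0, 0, 0, -0.3], [0, 0.004, 0.05, 0, 0, 0, -0.3]]]'

```text
t: 12.6
position: [0.5695, 0.2233, 0.0848]
tool_rot: [-1.981, -2.438, 0.001]
contact_force: [-0.3, 0.3, -1.9]
width: 0.0417
grasp_force: 25.0
```

jog_arm --plan '[[[0, 0, 0.015, 0, 0, 0, -0.3], [0, 0, 0.03, 0, 0, 0, -0.3], [0, 0, 0.03, 0, 0, 0, -0.3]]]'

```text
t: 12.9
position: [0.5695, 0.2233, 0.0803]
tool_rot: [-1.981, -2.438, 0.001]
contact_force: [0.3, -0.8, -2.9]
width: 0.0423
grasp_force: 25.0
```

jog_arm --plan '[[[0, 0, 0.012, 0, 0, 0, -0.3], [0, 0, 0.025, 0, 0, 0, -0.3], [0, 0, 0.025, 0, 0, 0, -0.3]]]'

```text
t: 13.2
position: [0.5695, 0.2233, 0.0766]
tool_rot: [-1.981, -2.438, 0.001]
contact_force: [-0.1, 0.2, -2.1]
width: 0.0416
grasp_force: 25.0
```

jog_arm --plan '[[[0, 0, 0.01, 0, 0, 0, -0.3], [0, 0, 0.015, 0, 0, 0, -0.3], [0, 0, 0.015, 0, 0, 0, -0.3]]]'

```text
t: 13.5
position: [0.5697, 0.2233, 0.0746]
tool_rot: [-1.981, -2.438, 0.0]
contact_force: [-0.0, 0.7, -0.9]
width: 0.0419
grasp_force: 25.0
```

jog_arm --plan '[[[0, 0, 0.01, 0, 0, 0, -0.3], [0, 0, 0.01, 0, 0, 0, -0.3], [0, 0, 0.01, 0, 0, 0, -0.3]]]'

```text
t: 13.8
position: [0.5698, 0.2234, 0.0732]
tool_rot: [1.981, 2.438, -0.0]
contact_force: [-0.2, -0.4, -1.9]
width: 0.0419
grasp_force: 25.0
```

jog_arm --plan '[[[0, 0, 0.01, 0, 0, 0, -0.3], [0, 0, 0.01, 0, 0, 0, -0.3], [0, 0, 0.01, 0, 0, 0, -0.3]]]'

```text
t: 14.1
position: [0.5699, 0.2234, 0.0727]
tool_rot: [1.981, 2.438, 0.001]
contact_force: [-1.9, 0.1, 6.0]
width: 0.0418
grasp_force: 25.0
```

jog_arm --plan '[[[0, 0, 0.007, 0, 0, 0, -0.3], [0, 0, 0.007, 0, 0, 0, -0.3], [0, 0, 0.007, 0, 0, 0, -0.3]]]'

```text
t: 14.4
position: [0.5699, 0.2234, 0.0727]
tool_rot: [1.981, 2.437, 0.001]
contact_force: [-3.4, -0.6, 11.5]
width: 0.0418
grasp_force: 25.0
```

Run:
```python
from h import *
s=env.get_state();print(s['t'],s['position'],s['contact_force'],s['torque'])
```

```text
14.4 [0.56993246 0.22342947 0.07271205] [-3.3821503  -0.58989068 11.54128189] [-0.29576054  0.64503038 -0.05231108]
```

The module touches down at z=0.0727. That puts its underside at 0.044, on the plate. I'll ease the push, open slowly and rise.

jog_arm --plan '[[[0, 0, -0.012, 0, 0, 0, -0.3], [0, 0, -0.012, 0, 0, 0, 0.2], [0, 0, -0.012, 0, 0, 0, 0.2], [0, 0, -0.012, 0, 0, 0, 0.2], [0, 0, -0.012, 0, 0, 0, 0.2], [0, 0, -0.012, 0, 0, 0, 0.2], [0, 0, -0.012, 0, 0, 0, 0.2]]]'

```text
t: 15.1
position: [0.5697, 0.2234, 0.0724]
tool_rot: [-1.981, -2.438, 0.0]
contact_force: [0.5, -0.1, 0.4]
width: 0.0563
grasp_force: 0.0
```

jog_arm --plan '[[[0, 0, -0.1, 0, 0, 0, 0.2], [0, 0, -0.4, 0, 0, 0, 0.2], [-0.2, 0, -0.6, 0, 0, 0, 0.2], [-0.9, 0, -0.6, 0, 0, 0, 0], [-0.9, 0, -0.6, 0, 0, 0, 0], [-0.9, 0, -0.6, 0, 0, 0, 0], [-0.9, 0, -0.6, 0, 0, 0, 0]]]'

```text
t: 15.8
position: [0.5975, 0.0899, 0.1624]
tool_rot: [-1.985, -2.435, -0.0]
contact_force: [1.0, -0.1, 0.4]
width: 0.0473
grasp_force: 0.0
```

Run:
```python
from h import *
ims={n:imaging.get_image(n) for n in('top','scene')}
cv2.imwrite('pics/m7.png',np.hstack([crop('top',ims['top'],150,118,60,90,400,600),crop('scene',ims['scene'],315,170,60,90,400,600)]))
s=env.get_state();print(s['t'],s['position'],s['contact_force'],s['width'])
C=np.array([.5697,.226,.044]);d=np.array([.205,-.979,0]);e=np.array([.979,.205,0])
for n in('top','scene'):
 print(n,[proj(n,C+.036*i*d+.021*j*e+[0,0,.032]).round(1).tolist() for i,j in((1,1),(1,-1),(-1,-1),(-1,1))])
```

```text
15.9 [0.59699595 0.09202846 0.16228857] [-0.45311274 -0.51154266  0.12410592] 0.04683624080751286
top [[183.1, 140.9], [185.1, 152.3], [165.5, 156.3], [163.5, 144.9]]
scene [[353.3, 204.5], [343.8, 195.9], [360.5, 185.8], [370.1, 194.1]]
```

View pics/m7.png

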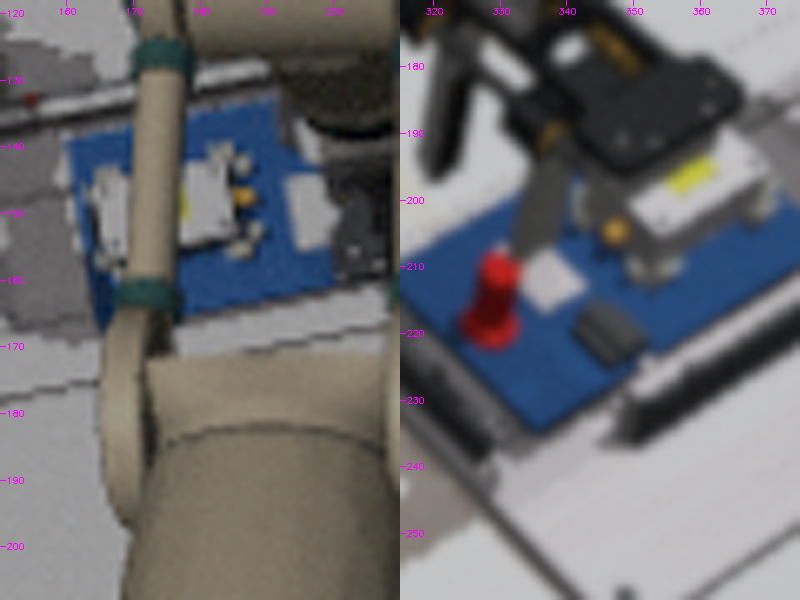

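The module is level between the four corner lips in both views, with the brass at scene (347,204.5) pointing to the knob. It is seated. Now to the knob, estimated at (0.593, 0.1125).

Run:
```python
from h import *
steps([(.593,.1125,.125,.207),(.593,.1125,.075,.207)])
```

```text
(0.593, 0.1125, 0.125, 0.207) -> [0.139, 0.002, 0.249, -0.0, -0.0, -0.0]
(0.593, 0.1125, 0.075, 0.207) -> [0.0, 0.0, 0.333, 0.0, 0.0, 0.0]
```

jog_arm --plan '[[[0.13, 0, 0.1, 0, 0, 0, 0], [0.13, 0, 0.25, 0, 0, 0, 0], [0.13, 0, 0.25, 0, 0, 0, 0], [0.13, 0, 0.25, 0, 0, 0, 0], [0.13, 0, 0.25, 0, 0, 0, 0]]]'

```text
t: 16.4
position: [0.594, 0.111, 0.126]
tool_rot: [1.98, 2.438, 0.002]
contact_force: [-0.0, -0.4, -0.4]
width: 0.0471
grasp_force: 0.0
```

Run:
```python
from h import *
s=env.get_state();print(s['t'],s['position'],s['contact_force'],s['width'])
p,R=pose()
im=imaging.get_image('scene').astype(int);m=((im[:,:,0]>90)&(im[:,:,1]<60)&(im[:,:,2]<70)).astype(np.uint8);m[:,:315]=0;m[:,360:]=0;m[:195]=0;m[230:]=0
ys,xs=np.nonzero(m);print('red',len(xs),xs.min(),xs.max(),ys.min(),ys.max())
for dy in(-.004,0,.004):
  K=np.array([.593,.1125,0])+dy*np.array([-.2055,.9787,0])
  print(dy,'pred knob top/foot',proj('scene',K+[0,0,.09]),proj('scene',K+[0,0,.044]))
top=ys<213;print('top cx',xs[top].mean(),ys[top].mean())
steps([(.593,.1125,.075,.207)])
```

```text
16.4 [0.59400734 0.11099033 0.12596465] [-0.00334875 -0.42467737 -0.43011063] 0.047108312965804415
red 33 326 331 208 221
-0.004 pred knob top/foot [328.6075349  209.70833716] [326.52940495 218.87419926]
0 pred knob top/foot [329.61139321 209.09582991] [327.50813096 218.26783086]
0.004 pred knob top/foot [330.61286634 208.48478347] [328.48459413 217.66287038]
top cx 329.5 210.25
(0.593, 0.1125, 0.075, 0.207) -> [0.013, -0.006, 0.341, 0.001, 0.0, -0.0]
```

jog_arm --plan '[[[0.01, -0.003, 0.15, 0, 0, 0, 0], [0.01, -0.003, 0.34, 0, 0, 0, 0], [0.01, -0.003, 0.34, 0, 0, 0, 0], [0.01, -0.003, 0.34, 0, 0, 0, 0], [0.01, -0.003, 0.34, 0, 0, 0, -1], [0.01, -0.003, 0.34, 0, 0, 0, -1], [0.01, -0.003, 0.34, 0, 0, 0, -1], [0.01, -0.003, 0.34, 0, 0, 0, -1], [0.01, -0.003, 0.34, 0, 0, 0, -1]]]' --newtons 30

```text
t: 17.35
position: [0.5927, 0.1116, 0.0747]
tool_rot: [1.981, 2.438, 0.0]
contact_force: [-1.9, -0.3, 5.1]
width: 0.0194
grasp_force: 30.0
```

Run:
```python
from h import *
s=env.get_state();print(s['t'],s['position'],s['contact_force'],s['torque'],s['width'],s['grasp_force'])
```

```text
17.35 [0.59267735 0.11162593 0.07474763] [-1.85460087 -0.25190955  5.13328123] [-0.139668    0.17118302 -0.00372475] 0.019362704163426173 30.000932953407755
```

Gripped: width 19.4 mm, 30 N. Now I slide along tool +x, watching for side force.

jog_arm --plan '[[[0.04, 0, 0, 0, 0, 0, -1], [0.1, 0, 0, 0, 0, 0, -1], [0.16, 0, 0, 0, 0, 0, -1], [0.22, 0, 0, 0, 0, 0, -1], [0.28, 0, 0, 0, 0, 0, -1], [0.34, 0, 0, 0, 0, 0, -1], [0.4, 0, 0, 0, 0, 0, -1], [0.4, 0, 0, 0, 0, 0, -1], [0.4, 0, 0, 0, 0, 0, -1]]]'

```text
t: 18.25
position: [0.5807, 0.171, 0.0748]
tool_rot: [1.981, 2.438, 0.002]
contact_force: [-0.3, 0.1, 6.4]
width: 0.0198
grasp_force: 30.0
```

```bash
cat >> h.py <<'E'
def sl(th=.207):
    s=env.get_state();p=s['position']-np.array([.59268,.11163,.07475]);y=np.array([-np.sin(th),np.cos(th),0]);x=np.array([np.cos(th),np.sin(th),0])
    print('t',s['t'],'along mm',round(p@y*1e3,2),'cross',round(p@x*1e3,2),'z',round(p[2]*1e3,2),'F along',round(s['contact_force']@y,2),'cross',round(s['contact_force']@x,2),'z',s['contact_force'][2].round(1),'grip',s['grasp_force'].round(1),s['width'].round(4),'tq',s['torque'].round(2))
E
python3 -c "
from h import *
sl()"
```

```text
Traceback (most recent call last):
  File "h.py", line 43, in sl
    print('t',s['t'],'along mm',round(p@y*1e3,2),'cross',round(p@x*1e3,2),'z',round(p[2]*1e3,2),'F along',round(s['contact_force']@y,2),'cross',round(s['contact_force']@x,2),'z',s['contact_force'][2].round(1),'grip',s['grasp_force'].round(1),s['width'].round(4),'tq',s['torque'].round(2))
                                                                                                                                                                                                                        ^^^^^^^^^^^^^^^^^^^^^^
AttributeError: 'float' object has no attribute 'round'
```

jog_arm --plan '[[[0.04, 0, 0, 0, 0, 0, -1], [0.1, 0, 0, 0, 0, 0, -1], [0.16, 0, 0, 0, 0, 0, -1], [0.22, 0, 0, 0, 0, 0, -1], [0.27, 0, 0, 0, 0, 0, -1], [0.27, 0, 0, 0, 0, 0, -1], [0.27, 0, 0, 0, 0, 0, -1]]]'

```text
t: 18.95
position: [0.5727, 0.2106, 0.0748]
tool_rot: [1.981, 2.437, 0.003]
contact_force: [-0.3, -0.7, 5.0]
width: 0.0194
grasp_force: 30.0
```

```bash
sed -i "s/s\['grasp_force'\].round(1),s\['width'\].round(4)/s['grasp_force'],s['width']/" h.py
python3 -c "
from h import *
sl()"
```

```text
t 18.95 along mm 100.98 cross 0.81 z 0.04 F along -0.59 cross -0.44 z 5.0 grip 30.0010400683459 0.01938401283261302 tq [-0.17  0.11  0.01]
```

jog_arm --plan '[[[0.01, 0, 0, 0, 0, 0, -1], [0.02, 0, 0, 0, 0, 0, -1], [0.02, 0, 0, 0, 0, 0, -1]]]'

```text
t: 19.25
position: [0.5722, 0.2131, 0.0748]
tool_rot: [1.981, 2.437, 0.002]
contact_force: [0.2, -1.0, 5.1]
width: 0.0191
grasp_force: 30.0
```

jog_arm --plan '[[[0.01, 0, 0, 0, 0, 0, -1], [0.02, 0, 0, 0, 0, 0, -1], [0.02, 0, 0, 0, 0, 0, -1]]]'

```text
t: 19.55
position: [0.5716, 0.2161, 0.0748]
tool_rot: [1.981, 2.437, 0.002]
contact_force: [-0.2, -0.9, 5.8]
width: 0.0191
grasp_force: 30.0
```

jog_arm --plan '[[[0.01, 0, 0, 0, 0, 0, -1], [0.02, 0, 0, 0, 0, 0, -1], [0.02, 0, 0, 0, 0, 0, -1]]]'

```text
t: 19.85
position: [0.571, 0.219, 0.0748]
tool_rot: [1.981, 2.437, 0.002]
contact_force: [-0.3, -1.4, 4.9]
width: 0.0195
grasp_force: 30.0
```

jog_arm --plan '[[[0.01, 0, 0, 0, 0, 0, -1], [0.02, 0, 0, 0, 0, 0, -1], [0.02, 0, 0, 0, 0, 0, -1]]]'

```text
t: 20.15
position: [0.5704, 0.2219, 0.0748]
tool_rot: [1.981, 2.437, 0.002]
contact_force: [-0.0, -0.8, 6.6]
width: 0.019
grasp_force: 30.0
```

```bash
python3 -c "
from h import *
sl()"
```

```text
t 20.15 along mm 112.51 cross 0.88 z 0.0 F along -0.8 cross -0.17 z 6.6 grip 30.000996737398964 0.01903328139789243 tq [-0.23 -0.    0.01]
```

jog_arm --plan '[[[0.01, 0, 0, 0, 0, 0, -1], [0.02, 0, 0, 0, 0, 0, -1], [0.02, 0, 0, 0, 0, 0, -1]]]'

```text
t: 20.45
position: [0.5698, 0.2249, 0.0748]
tool_rot: [1.98, 2.437, 0.002]
contact_force: [-0.5, -1.0, 4.8]
width: 0.0192
grasp_force: 30.0
```

jog_arm --plan '[[[0.01, 0, 0, 0, 0, 0, -1], [0.02, 0, 0, 0, 0, 0, -1], [0.02, 0, 0, 0, 0, 0, -1]]]'

```text
t: 20.75
position: [0.5692, 0.2278, 0.0748]
tool_rot: [1.981, 2.437, 0.002]
contact_force: [0.8, -1.1, 4.9]
width: 0.0198
grasp_force: 30.0
```

jog_arm --plan '[[[0.01, 0, 0, 0, 0, 0, -1], [0.02, 0, 0, 0, 0, 0, -1], [0.02, 0, 0, 0, 0, 0, -1]]]'

```text
t: 21.05
position: [0.5687, 0.2307, 0.0748]
tool_rot: [1.98, 2.437, 0.002]
contact_force: [0.6, -1.0, 4.6]
width: 0.0194
grasp_force: 30.0
```

jog_arm --plan '[[[0.01, 0, 0, 0, 0, 0, -1], [0.02, 0, 0, 0, 0, 0, -1], [0.02, 0, 0, 0, 0, 0, -1]]]'

```text
t: 21.35
position: [0.5681, 0.2337, 0.0748]
tool_rot: [1.981, 2.437, 0.002]
contact_force: [1.0, -0.9, 5.2]
width: 0.0192
grasp_force: 30.0
```

jog_arm --plan '[[[0.01, 0, 0, 0, 0, 0, -1], [0.02, 0, 0, 0, 0, 0, -1], [0.02, 0, 0, 0, 0, 0, -1]]]'

```text
t: 21.65
position: [0.5674, 0.2366, 0.0748]
tool_rot: [1.981, 2.437, 0.002]
contact_force: [-0.2, -1.4, 4.9]
width: 0.0194
grasp_force: 30.0
```

jog_arm --plan '[[[0.01, 0, 0, 0, 0, 0, -1], [0.02, 0, 0, 0, 0, 0, -1], [0.02, 0, 0, 0, 0, 0, -1]]]'

```text
t: 21.95
position: [0.5669, 0.2396, 0.0748]
tool_rot: [1.981, 2.437, 0.003]
contact_force: [0.9, -0.5, 5.5]
width: 0.0192
grasp_force: 30.0
```

jog_arm --plan '[[[0.01, 0, 0, 0, 0, 0, -1], [0.02, 0, 0, 0, 0, 0, -1], [0.02, 0, 0, 0, 0, 0, -1]]]'

```text
t: 22.25
position: [0.5663, 0.2426, 0.0748]
tool_rot: [1.981, 2.437, 0.003]
contact_force: [0.1, 0.1, 5.9]
width: 0.0194
grasp_force: 30.0
```

jog_arm --plan '[[[0.01, 0, 0, 0, 0, 0, -1], [0.02, 0, 0, 0, 0, 0, -1], [0.02, 0, 0, 0, 0, 0, -1]]]'

```text
t: 22.55
position: [0.5655, 0.2461, 0.0748]
tool_rot: [1.981, 2.437, 0.004]
contact_force: [-0.2, 1.2, 5.1]
width: 0.0193
grasp_force: 30.0
```

```bash
python3 -c "
from h import *
sl()
im=imaging.get_image('scene')
cv2.imwrite('pics/m8.png',crop('scene',im,315,110,96,128,600,600*1))
"
```

```text
t 22.55 along mm 137.17 cross 1.08 z 0.04 F along 1.19 cross 0.03 z 5.1 grip 30.001049696402333 0.01929239949339387 tq [0.1  0.   0.05]
```

The along-force turned positive (+1.2 N) and the arm got ahead of its command, so the ball is being drawn into the notch. Finer steps from here.

jog_arm --plan '[[[0.01, 0, 0, 0, 0, 0, -1], [0.01, 0, 0, 0, 0, 0, -1], [0.01, 0, 0, 0, 0, 0, -1]]]'

```text
t: 22.9
position: [0.5649, 0.249, 0.0748]
tool_rot: [-1.982, -2.436, -0.007]
contact_force: [0.6, 5.1, 4.7]
width: 0.0194
grasp_force: 30.0
```

jog_arm --plan '[[[0.01, 0, 0, 0, 0, 0, -1], [0.01, 0, 0, 0, 0, 0, -1], [0.01, 0, 0, 0, 0, 0, -1]]]'

```text
t: 23.2
position: [0.5647, 0.2504, 0.0748]
tool_rot: [-1.982, -2.437, -0.007]
contact_force: [-0.2, 3.4, 4.7]
width: 0.0194
grasp_force: 30.0
```

```bash
python3 -c "
from h import *
sl()"
```

```text
t 23.2 along mm 141.56 cross 1.14 z 0.03 F along 3.41 cross 0.53 z 4.7 grip 30.00107052952444 0.019407002522027074 tq [ 0.58  0.11 -0.01]
```

jog_arm --plan '[[[0.01, 0, 0, 0, 0, 0, -1], [0.01, 0, 0, 0, 0, 0, -1], [0.01, 0, 0, 0, 0, 0, -1]]]'

```text
t: 23.5
position: [0.5646, 0.2506, 0.0748]
tool_rot: [1.981, 2.437, 0.004]
contact_force: [0.3, 1.0, 6.4]
width: 0.0191
grasp_force: 30.0
```

```bash
python3 -c "
from h import *
sl()"
```

```text
t 23.5 along mm 141.8 cross 1.11 z 0.01 F along 0.95 cross 0.46 z 6.4 grip 30.0010941896835 0.019052739850650115 tq [ 0.1  -0.01 -0.  ]
```

jog_arm --plan '[[[0.007, 0, 0, 0, 0, 0, -1], [0.007, 0, 0, 0, 0, 0, -1], [0.007, 0, 0, 0, 0, 0, -1]]]'

```text
t: 23.8
position: [0.5646, 0.2507, 0.0748]
tool_rot: [1.98, 2.437, 0.002]
contact_force: [0.4, -0.9, 6.4]
width: 0.019
grasp_force: 30.0
```

```bash
python3 -c "
from h import *
sl()"
```

```text
t 23.8 along mm 141.92 cross 1.12 z 0.05 F along -0.91 cross 0.19 z 6.4 grip 30.00111656194349 0.019018633438302988 tq [-0.31 -0.06 -0.02]
```

The force crosses zero while the position stays at about 141.85 mm, so the ball is in the notch. I'll settle at zero force and take a last look.

jog_arm --plan '[[[-0.003, 0, 0, 0, 0, 0, -1], [-0.003, 0, 0, 0, 0, 0, -1], [-0.003, 0, 0, 0, 0, 0, -1], [-0.003, 0, 0, 0, 0, 0, -1], [-0.003, 0, 0, 0, 0, 0, -1]]]'

```text
t: 24.3
position: [0.5646, 0.2507, 0.0748]
tool_rot: [1.981, 2.437, 0.003]
contact_force: [0.4, -0.2, 5.3]
width: 0.0194
grasp_force: 30.0
```

```bash
python3 -c "
from h import *
sl()
cv2.imwrite('pics/m9.png',crop('scene',imaging.get_image('scene'),315,120,112,84,800,600))"
```

```text
t 24.3 along mm 141.89 cross 1.12 z 0.04 F along -0.25 cross 0.39 z 5.3 grip 30.001079872236005 0.0193963817769356 tq [-0.09 -0.07 -0.  ]
```

View pics/m9.png

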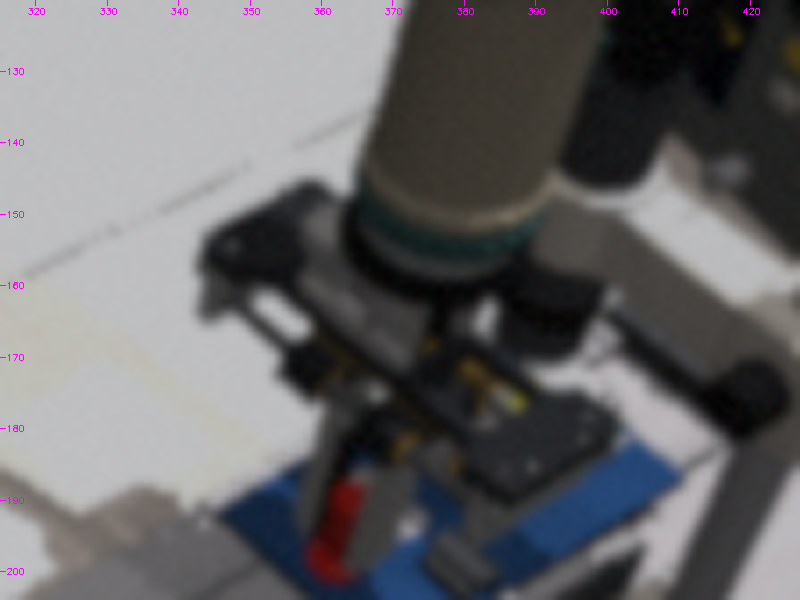

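The knob at (363,193) is held between the fingers. The carriage is under the microscope with the gripper clear of the barrel, and the module's yellow sticker just shows at (386,176). Handing in.

```bash
python3 -c "
from bench import env
print(env.job_done())"
```

```text
the job is handed in; nothing more can be done
None
```

I showed both ends of the module to the end camera, seated it in the nest and let go, then slid the carriage until the ball dropped into the notch about 142 mm along; the job is handed in with the knob still gripped at 30 N, and no verdict came back.

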